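# Turn over the fence brackets and pull the disc-marked one

### The arm

A 7-joint arm with a two-finger parallel gripper is mounted at the origin on the work surface. World frame = base frame: x ahead of the robot, y to its left, z up, the work surface at z = 0. Lengths are in m, angles in rad, forces in N, time in s.
With the tool pointing down it reaches from about 0.4 to 0.875 m from the base axis. Payload 6.5 kg.
Tool frame: the origin (TCP) lies at the very end of the fingers, on their centre line; the grasp point (between the pads) lies behind it (robot.pinch_z is the z of the grasp point in the tool frame, in m); z points along the fingers, y is the line along which they close (so a half turn about z gives the same grasp; the last joint's range is limited). The gripper opens to 88 mm and grips with 3 to 60 N. Pads are 18 mm wide; open, the fingers measure 123 mm over their backs; the gripper's body (75 mm by 187 mm) begins 45 mm behind the grasp point.
Start: joints at [1.128, 0.536, -0.004, 1.538, 0.003, 1.067, -0.071], TCP at [0.239, -0.604, 0.239] pointing down, gripper open.
Joint ranges: [-2.7, 2.7], [-0.37, 2.16], [-1.27, 1.26], [0.24, 2.4], [-1.31, 4.45], [0.19, 1.91], [-2.76, 2.76]. Speed limits (rad/s): [2.39, 2.39, 3.14, 3.14, 3.14, 3.14, 3.14].

### API

Orientations are given as a unit quaternion [w, x, y, z].
In Python, from plant import robot gives the robot as it stands. The module is installed in compiled form; this text tells all that it offers.
- The arm moves only by the tool carry_out, never from a script. Its argument "deltas" is text: rows parted by semicolons, each of 5 numbers parted by spaces: the finger opening in mm, from 0 to 88.1, then the shift along the tool's x, y, z in mm, then the turn about the tool's z in rad. In form: fingers x y z roll; .... A call has 1 to 20 rows; each row shifts and turns the commanded pose from where the row before left it, along the tool's axes as they then stand; what a row does not reach is not made up. A row lasts 1/8 s, in which the tool goes at most 62.5 mm and 10.7 degrees, less where a joint would pass 70% of its speed; a pose out of reach is approached as far as the arm can. A call is refused whole if a number of a shift passes 62.5 or a number of a turn 0.188, either way. A call with a gripper value outside its range is refused whole. The fingers move at their own pace and stop on an object; "newtons" is the grip in N (left out, the last holds). Time passes only in rows, so rows that do not move let the fingers close. It gives the time, the measured TCP pose, the force, the opening and the grip force at its end, in the units of the state.
- robot.sense(): the state, without advancing time (a new reading comes with each control period).
- robot.snapshot(name): name is "side" or "top" or "wrist"; returns (picture, depth): 480x640x3 uint8, red, green, blue; 480x640 float32, m along the optical axis (not along the pixel's ray), 0 where there is no reading.
- robot.camera_info(name): a dict with "intrinsics" (3x3 intrinsics, pixels), "rvec" (rotation vector, rad) and "tvec" (3), from world to camera coordinates, as OpenCV has them; the wrist camera has in their place "tool_from_camera" (4x4, takes a point from camera to tool coordinates, whose origin is the TCP and whose axes are the flange's). Camera axes: x right, y down, z forward; pixel columns grow to the right and rows downward; lengths in m; the calibration is good to about 2 mm. The wrist camera is an equidistant fisheye: a pixel r from the principal point sees the ray r / f radians off the axis. A picture is of the moment at which its call begins: read the wrist's pose just before it. camera_info takes no time and is no camera call.
- robot.finish_job(): hands the job in; it is judged then, once.
The state is a dict: "clock": time; "joint_pos": joint angles; "joint_velocities": joint speeds; "joint_efforts": joint torques, N m; "eef_pos": TCP position; "orientation": TCP orientation; "ft_force": force on the tool from outside, world axes, zero at the start; "torque": the same for the moment, N m; "grip_width": finger opening in m; "grip_force": force on a finger pad.
Only numpy, scipy, OpenCV 4.12 (cv2) and the standard library are available. Lean on these libraries where they do the work, as an engineer would, in place of code of your own. Each camera call takes 0.05 s, during which the arm holds its last target. There are 200 camera calls.

### The job

Two look-alike fence brackets stand on the shelf, each with a black stencil hidden under its foot. Tip both over on the spot, towards the robot onto their backs, so that the undersides can be read; only then put the one marked with a single round disc into the shallow wooden tray, lying flat on its back as it was turned, and leave the one with two bars lying on its back where it fell. Do not disturb the enamel mug.

Things in the scene. Friction and masses are not known exactly. Their poses are not given: they have to be found in the camera images.
- bracket_disc: Galvanised L bracket, 8 mm plate, 60 mm wide (y), 0.6 kg. Stands on its foot, free end away from robot. Origin: centre of the leg's back face, 50 mm up; x towards the foot's free end, z up. Leg x 0..8, z -50..50 mm; foot x 0..70, z -50..-42. A 1-2 N push at the leg's top towards the robot tips it; past 28 deg it falls on its back: x up, foot upright. Under the foot: one black disc, 42 mm.
- bracket_bars: Same bracket, size, axes and origin as the other (they look alike, and either may stand left or right, yaw 0.1 to 0.6). On its back its leg lies flat towards the robot and its foot stands 70 mm tall, 8 mm thick, its former underside facing away from the robot. Under its foot: two parallel black bars, each 50 by 11 mm, along the foot. Both have two 10 mm bolt holes in the leg (no marks).
- tray: Shallow open tray of brown wood, fixed to the shelf, outside 200 (x) by 160 (y) by 25 mm tall, walls and floor 6 mm thick (inner floor 6 mm above the shelf). Origin: centre of its underside; x and y along its sides.
- mug: Chipped blue enamel mug, a bystander, 84 mm across, 85 mm tall, standing loose on the shelf with its handle on its +y side. Origin: centre of its underside.
Things that resemble listed ones, but are neither listed nor needed, are in the scene too. Leave any pink, purple or turquoise look-alike of the bracket_bars alone.

How it is judged:
On the way:
1. both brackets lie on their backs on the shelf, where they stood (angle between each of bracket_disc, bracket_bars's own x axis and vertical below 0.2 rad and distance of each of bracket_disc, bracket_bars from where it was at the start of the episode below 0.14 m and height (world z) of each of bracket_disc, bracket_bars below 0.015 m), for 0.2 s.
At the end, for the whole second after the job is handed in: Disc-marked bracket on its back on the tray floor (origin within 75 mm in x, 60 mm in y of the tray centre, under 12 mm above its underside, foot upright within 10 deg); two-bar bracket on its back on the shelf (within 11 deg), origin within 140 mm of its start; both at rest (x of bracket_disc in the frame of tray between -0.075 and 0.075 m and y of bracket_disc in the frame of tray between -0.06 and 0.06 m and z of bracket_disc in the frame of tray below 0.012 m and angle between bracket_disc's own x axis and vertical below 0.17 rad and linear speed of each of bracket_disc, bracket_bars below 0.02 m/s and angle between bracket_bars's own x axis and vertical below 0.2 rad and distance of bracket_bars from where it was at the start of the episode below 0.14 m and height (world z) of bracket_bars below 0.015 m); the robot touches nothing.
It fails at once if the mug is moved more than 30 mm or tipped (distance of mug from where it was at the start of the episode above 0.03 m or angle between mug's own z axis and vertical above 0.3 rad).
It fails at once if the two-bar bracket is picked up and carried (origin more than 120 mm high) (height (world z) of bracket_bars above 0.12 m).
It also fails if it takes over 58 s, if anything falls off the work surface, if the arm or the gripper's body presses on something with over 40 N, if the wrist force passes 120 N, or if a joint passes its speed limit or range.

## Working session

There is one attempt and no reset: what is moved stays moved. The work goes in short steps, Python scripts to look and compute and a tool call to move; the robot and the scene stay as the last step left them, time stands still between calls to the robot, and variables do not carry over. Pictures are saved under pics/ and viewed, at most 10 in all, crops included, and the job is handed in when it is done.

Besides the shell and the picture viewer there is one more tool, called after "Request:" as a command line: name --argument value ..., lists and objects as JSON in quotes. carry_out: Moves the arm, as the interface text tells. Its arguments: {"type":"object","properties":{"deltas":{"type":"string"},"newtons":{"type":"number"}},"required":["deltas"]}

```bash
mkdir -p pics
cat > h.py <<'E'
import numpy as np, cv2
from plant import robot
from scipy.spatial.transform import Rotation as R
def cloud(name, d):
    c=robot.camera_info(name);K=np.array(c["intrinsics"]);Rm=cv2.Rodrigues(np.array(c["rvec"],float))[0];t=np.array(c["tvec"]).ravel()
    v,u=np.mgrid[0:480,0:640]
    P=np.stack([(u-K[0,2])/K[0,0]*d,(v-K[1,2])/K[1,1]*d,d],-1)
    return (P-t)@Rm
E
python3 - <<'E'
from h import *
for n in("side","top"):
    p,d=robot.snapshot(n);cv2.imwrite(f"pics/{n}0.png",p[:,:,::-1]);np.save(f"{n}0.npy",d)
    c=robot.camera_info(n);Rm=cv2.Rodrigues(np.array(c["rvec"],float))[0];print(n,-Rm.T@np.array(c["tvec"]).ravel(),Rm[2])
s=robot.sense();print(s["clock"],s["eef_pos"],s["orientation"],R.from_quat(np.roll(s["orientation"],-1)).as_matrix().round(3),robot.pinch_z)
print(robot.camera_info("wrist"))
E
```

```text
side [0.22400497 0.50067205 0.85906183] [ 0.34541564 -0.56539319 -0.74901173]
top [ 0.38602524 -0.0845674   1.09113299] [ 0.20797788  0.00941233 -0.97808824]
0.1 [ 0.23896254 -0.60389862  0.23791669] [-7.44948644e-04  9.82297360e-01  1.87326727e-01 -1.95182000e-04] [[ 0.93   0.368 -0.001]
 [ 0.368 -0.93   0.001]
 [-0.    -0.002 -1.   ]] -0.0187
{'intrinsics': array([[371.64829954,   0.        , 313.63270806],
       [  0.        , 371.64829954, 236.23947682],
       [  0.        ,   0.        ,   1.        ]]), 'tool_from_camera': array([[ 2.19394019e-04, -9.47268806e-01, -3.20439951e-01,
         8.49759991e-02],
       [ 9.99999975e-01,  1.91548566e-04,  1.18418543e-04,
         5.71295216e-04],
       [-5.07943787e-05, -3.20439968e-01,  9.47268824e-01,
        -1.46034877e-01],
       [ 0.00000000e+00,  0.00000000e+00,  0.00000000e+00,
         1.00000000e+00]])}
```

View pics/side0.png

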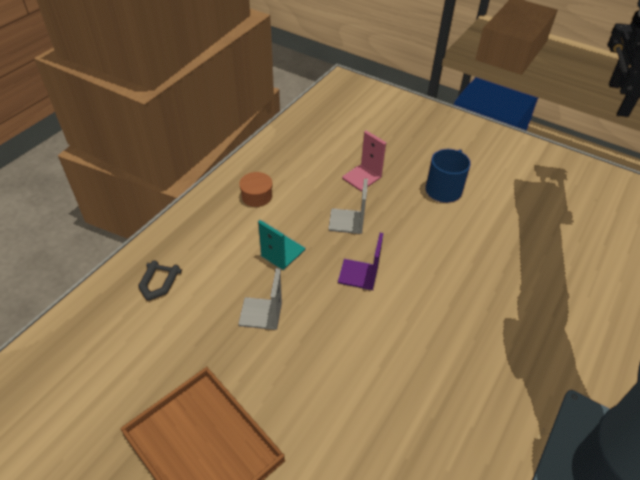

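View pics/top0.png

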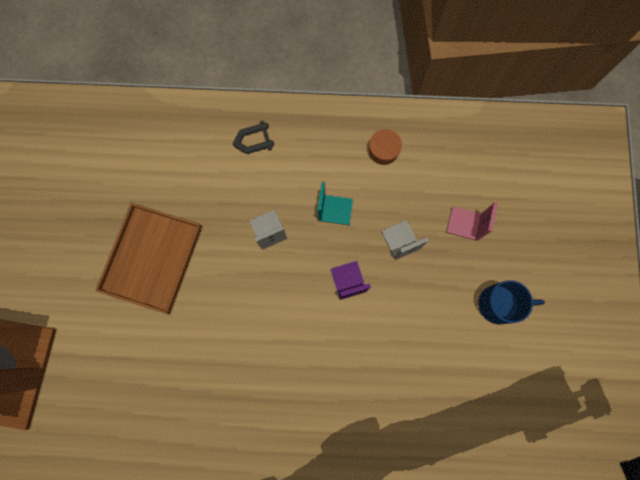

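The two grey brackets are at (268,228) and (403,240) in the top view. The purple (350,280), turquoise (337,205) and pink (470,222) look-alikes are nearby. The mug is at (505,302) and the tray at (150,258).

Run:
```python
from h import *
p=cv2.imread("pics/top0.png");d=np.load("top0.npy");P=cloud("top",d);h=cv2.cvtColor(p,cv2.COLOR_BGR2HSV)
s=cv2.imread("pics/side0.png");Ps=cloud("side",np.load("side0.npy"));hs=cv2.cvtColor(s,cv2.COLOR_BGR2HSV)
def rep(n,Q):
    if len(Q)<20:return
    r=cv2.minAreaRect((Q[:,:2]*1000).astype(np.float32))
    print(n,len(Q),"ctr",np.array(r[0]).round(0),"size",np.array(r[1]).round(0),"box",cv2.boxPoints(r).round(0).tolist(),"z",np.percentile(Q[:,2],[2,50,98]).round(3))
for nm,P_,h_,rois in (("top",P,h,dict(L=(240,200,295,255),R=(375,215,435,262))),("side",Ps,hs,dict(L=(235,265,290,335),R=(325,175,375,240)))):
    for k,(a,b,c,e) in rois.items():
        m=np.zeros((480,640),bool);m[b:e,a:c]=1
        m&=(h_[...,1]<50)&(P_[...,2]>0.003)
        Q=P_[m];rep(nm+k+" foot",Q[(Q[:,2]<.014)]);rep(nm+k+" leg",Q[Q[:,2]>.025]);rep(nm+k+" topedge",Q[Q[:,2]>.085])
Q=P[(P[...,2]>.015)&(P[...,2]<.04)]
def roi(a,b,c,e,lo,hi=.2):
    q=P[b:e,a:c].reshape(-1,3);return q[(q[:,2]>lo)&(q[:,2]<hi)]
rep("tray rim",roi(90,195,210,320,.018,.035));rep("mug",roi(470,270,550,330,.03))
rep("purple",roi(325,255,375,302,.003));rep("turq",roi(312,175,358,230,.003));rep("pink",roi(443,195,500,245,.003))
rep("purpletop",roi(325,255,375,302,.08));rep("turqtop",roi(312,175,358,230,.08))
```

```text
topL foot 471 ctr [621.  47.] size [69. 59.] box [[577.0, 58.0], [604.0, 5.0], [666.0, 37.0], [638.0, 90.0]] z [0.004 0.007 0.012]
topL leg 337 ctr [501. -34.] size [245.  57.] box [[386.0, -85.0], [420.0, -131.0], [617.0, 16.0], [582.0, 62.0]] z [0.028 0.083 0.101]
topL topedge 157 ctr [501. -34.] size [245.  57.] box [[386.0, -85.0], [420.0, -131.0], [617.0, 16.0], [582.0, 62.0]] z [0.086 0.098 0.102]
topR foot 633 ctr [ 617. -236.] size [57. 61.] box [[577.0, -223.0], [608.0, -277.0], [657.0, -249.0], [627.0, -195.0]] z [0.004 0.007 0.011]
topR leg 236 ctr [ 500. -173.] size [ 27. 287.] box [[386.0, -85.0], [595.0, -282.0], [614.0, -262.0], [405.0, -65.0]] z [0.03  0.096 0.102]
topR topedge 143 ctr [ 500. -173.] size [ 27. 287.] box [[386.0, -85.0], [595.0, -282.0], [614.0, -262.0], [405.0, -65.0]] z [0.086 0.099 0.102]
sideL foot 847 ctr [621.  52.] size [68. 63.] box [[576.0, 63.0], [607.0, 8.0], [666.0, 40.0], [636.0, 96.0]] z [0.004 0.007 0.01 ]
sideL leg 373 ctr [421. 259.] size [ 17. 623.] box [[224.0, 501.0], [605.0, 8.0], [619.0, 18.0], [237.0, 511.0]] z [0.028 0.083 0.101
[... 834 characters left out ...]
67 0.087]
purple 997 ctr [ 523. -134.] size [ 96. 102.] box [[473.0, -85.0], [477.0, -187.0], [573.0, -183.0], [569.0, -81.0]] z [0.003 0.008 0.101]
turq 1000 ctr [692. -96.] size [118.  95.] box [[632.0, -50.0], [635.0, -145.0], [753.0, -141.0], [750.0, -47.0]] z [0.003 0.008 0.101]
pink 1313 ctr [ 663. -391.] size [110. 122.] box [[605.0, -333.0], [611.0, -455.0], [721.0, -450.0], [715.0, -327.0]] z [0.003 0.009 0.101]
purpletop 156 ctr [ 490. -139.] size [ 9. 60.] box [[476.0, -113.0], [496.0, -169.0], [504.0, -166.0], [484.0, -110.0]] z [0.083 0.099 0.103]
turqtop 134 ctr [676. -65.] size [ 8. 61.] box [[645.0, -66.0], [706.0, -71.0], [706.0, -64.0], [646.0, -58.0]] z [0.085 0.099 0.102]
```

```bash
cat >> h.py <<'E'
def toolframe():
    s=robot.sense();M=R.from_quat(np.roll(s["orientation"],-1)).as_matrix();return s,np.array(s["eef_pos"]),M,np.arctan2(M[1,0],M[0,0])
def go(target,yaw=None):
    "roll and then tool shift (mm), shift expressed in axes after the roll"
    s,p,M,y=toolframe();roll=0 if yaw is None else -(yaw-y)
    M2=M@R.from_euler("z",roll).as_matrix();return round(roll,3),(M2.T@(np.array(target)-p)*1000).round(0)
E
python3 - <<'E'
from h import *
d=np.load("top0.npy");P=cloud("top",d);h=cv2.cvtColor(cv2.imread("pics/top0.png"),cv2.COLOR_BGR2HSV)
for k,(a,b,c,e) in dict(L=(240,200,295,255),R=(375,215,435,262)).items():
    q=P[b:e,a:c];m=(h[b:e,a:c,1]<70)&(d[b:e,a:c]>0);Q=q[m]
    T=Q[(Q[:,2]>.09)&(Q[:,2]<.11),:2];r=cv2.minAreaRect((T*1000).astype(np.float32))
    bx=cv2.boxPoints(r);e1=bx[1]-bx[0];e2=bx[2]-bx[1];l=e1 if np.linalg.norm(e1)>np.linalg.norm(e2) else e2
    n=np.array([abs(l[1]),-l[0]*np.sign(l[1])])/np.linalg.norm(l);yaw=np.arctan2(n[1],n[0]);c0=np.array(r[0])/1000
    st=c0+n*.045
    print(k,len(T),c0.round(3),np.round(r[1]),"yaw",yaw.round(3),"start",st.round(3),go([*st,.238],yaw))
E
```

```text
L 147 [0.594 0.034] [ 9. 59.] yaw 0.478 start [0.634 0.055] (np.float64(-0.101), array([ 653., -403.,    1.]))
R 138 [ 0.584 -0.253] [ 8. 61.] yaw 0.461 start [ 0.624 -0.233] (np.float64(-0.084), array([ 510., -161.,    0.]))
```

Request:
carry_out --deltas "0 0 0 0 -0.085; 0 51 -16 0 0; 0 51 -16 0 0; 0 51 -16 0 0; 0 51 -16 0 0; 0 51 -16 0 0; 0 51 -16 0 0; 0 51 -16 0 0; 0 51 -16 0 0; 0 51 -16 0 0; 0 51 -16 0 0; 0 0 0 0 0; 0 0 0 0 0"

```text
clock: 1.72
eef_pos: [0.6238, -0.2344, 0.2381]
orientation: [0.0, 0.973, 0.229, -0.001]
ft_force: [0.1, 0.1, 1.5]
grip_width: 0.0003
grip_force: 0.0
```

Run:
```python
from h import *
print(robot.sense()["eef_pos"],go([.624,-.233,.083],.461))
```

```text
[ 0.62378033 -0.23440738  0.23809535] (np.float64(0.001), array([  1.,  -1., 155.]))
```

Request:
carry_out --deltas "0 0 0 52 0; 0 0 0 52 0; 0 0 0 51 0; 0 -10 0 0 0; 0 -10 0 0 0; 0 -10 0 0 0; 0 -8 0 0 0; 0 -8 0 0 0; 0 -8 0 0 0; 0 -8 0 0 0; 0 -8 0 0 0; 0 -8 0 0 0; 0 -8 0 0 0; 0 -8 0 0 0; 0 -8 0 0 0; 0 0 0 0 0; 0 0 0 0 0; 0 0 0 -50 0; 0 0 0 -50 0; 0 0 0 -50 0"

```text
clock: 4.22
eef_pos: [0.5334, -0.2789, 0.2353]
orientation: [-0.0, 0.973, 0.229, 0.0]
ft_force: [0.6, 0.2, -0.1]
grip_width: 0.0006
grip_force: 0.0
```

Run:
```python
from h import *
p,d=robot.snapshot("side");cv2.imwrite("pics/side1.png",p[:,:,::-1])
P=cloud("side",d);h=cv2.cvtColor(p,cv2.COLOR_RGB2HSV)
m=(h[...,1]<50)&(d>0)&(P[...,2]>.003)&(P[...,2]<.11)&(P[...,0]>.4)&(P[...,0]<.7)&(P[...,1]<-.18)&(P[...,1]>-.38)
Q=P[m];print(len(Q),np.percentile(Q,[1,50,99],axis=0).round(3))
print(toolframe()[1],go([.634,.055,.238],.478))
```

```text
1027 [[ 0.482 -0.315  0.003]
 [ 0.535 -0.271  0.007]
 [ 0.581 -0.226  0.07 ]]
[ 0.5367794  -0.28039973  0.24250574] (np.float64(-0.016), array([ 241., -253.,    4.]))
```

Request:
carry_out --deltas "0 35 -36 0 -0.016; 0 35 -36 0 0; 0 35 -36 0 0; 0 34 -36 0 0; 0 34 -36 0 0; 0 34 -36 0 0; 0 34 -37 0 0; 0 0 0 0 0; 0 0 0 0 0"

```text
clock: 5.4
eef_pos: [0.6315, 0.0554, 0.2334]
orientation: [0.0, 0.972, 0.237, -0.0]
ft_force: [-0.5, -0.8, 1.1]
grip_width: 0.0006
grip_force: 0.0
```

Run:
```python
from h import *
print(toolframe()[1],go([.634,.055,.083],.478))
```

```text
[0.63147243 0.05535556 0.23335871] (np.float64(-0.0), array([  2.,   1., 150.]))
```

Request:
carry_out --deltas "0 0 0 50 0; 0 0 0 50 0; 0 0 0 50 0; 0 -10 0 0 0; 0 -10 0 0 0; 0 -10 0 0 0; 0 -8 0 0 0; 0 -8 0 0 0; 0 -8 0 0 0; 0 -8 0 0 0; 0 -8 0 0 0; 0 -8 0 0 0; 0 -8 0 0 0; 0 -8 0 0 0; 0 -8 0 0 0; 0 0 0 0 0; 0 0 0 0 0; 0 0 0 -50 0; 0 0 0 -30 0; 0 0 0 0 0"

```text
clock: 7.9
eef_pos: [0.543, 0.0093, 0.166]
orientation: [0.0, 0.972, 0.237, 0.003]
ft_force: [0.5, 1.2, -1.0]
grip_width: 0.0002
grip_force: 0.0
```

Request:
carry_out --deltas "88 40 0 0 0; 88 40 0 0 0; 88 40 0 0 0; 88 40 0 0 0; 88 40 0 0 0; 88 0 0 0 0; 88 0 0 0 0; 88 0 0 0 0"

```text
clock: 8.9
eef_pos: [0.7176, 0.0999, 0.1633]
orientation: [0.0, 0.972, 0.236, -0.001]
ft_force: [0.7, 0.3, 0.9]
grip_width: 0.0784
grip_force: 0.0
```

Run:
```python
from h import *
print(toolframe()[1])
w,_=robot.snapshot("wrist");t,d=robot.snapshot("top");np.save("top1.npy",d);cv2.imwrite("pics/top1.png",t[:,:,::-1])
sd,ds=robot.snapshot("side")
cv2.imwrite("pics/w1.png",w[:,:,::-1])
for n,p,dd in(("top",t,d),("side",sd,ds)):
    P=cloud(n,dd);h=cv2.cvtColor(p,cv2.COLOR_RGB2HSV)
    for k,(a,b) in dict(L=(-.06,.1),R=(-.35,-.19)).items():
        m=(h[...,1]<60)&(dd>0)&(P[...,2]>.003)&(P[...,2]<.12)&(P[...,0]>.4)&(P[...,0]<.66)&(P[...,1]<b)&(P[...,1]>a)
        Q=P[m];print(n,k,len(Q),np.percentile(Q[:,2],[1,50,99]).round(3))
        F=Q[Q[:,2]>.03]
        for q in(Q,F):
            r=cv2.minAreaRect((q[:,:2]*1000).astype(np.float32));print("  ",np.round(r[0]),np.round(r[1]),cv2.boxPoints(r).round().tolist())
```

```text
[0.71764847 0.09989344 0.16329326]
top L 1403 [0.003 0.008 0.071]
   [567. -25.] [103. 150.] [[482.0, 9.0], [566.0, -116.0], [652.0, -59.0], [568.0, 66.0]]
   [610.  -8.] [ 13. 131.] [[568.0, 43.0], [641.0, -66.0], [652.0, -59.0], [579.0, 50.0]]
top R 1389 [0.004 0.008 0.072]
   [ 535. -277.] [100.  61.] [[477.0, -273.0], [504.0, -327.0], [593.0, -281.0], [566.0, -227.0]]
   [ 575. -256.] [ 8. 59.] [[559.0, -231.0], [585.0, -284.0], [592.0, -280.0], [566.0, -227.0]]
side L 1766 [0.003 0.007 0.071]
   [567. -21.] [103. 151.] [[482.0, 13.0], [566.0, -113.0], [652.0, -55.0], [568.0, 70.0]]
   [585.  33.] [ 8. 62.] [[567.0, 58.0], [595.0, 3.0], [602.0, 7.0], [574.0, 62.0]]
side R 1094 [0.003 0.007 0.07 ]
   [ 534. -274.] [100.  66.] [[475.0, -267.0], [504.0, -326.0], [593.0, -281.0], [564.0, -222.0]]
   [ 575. -253.] [ 8. 64.] [[556.0, -226.0], [585.0, -283.0], [593.0, -279.0], [564.0, -222.0]]
```

View pics/w1.png

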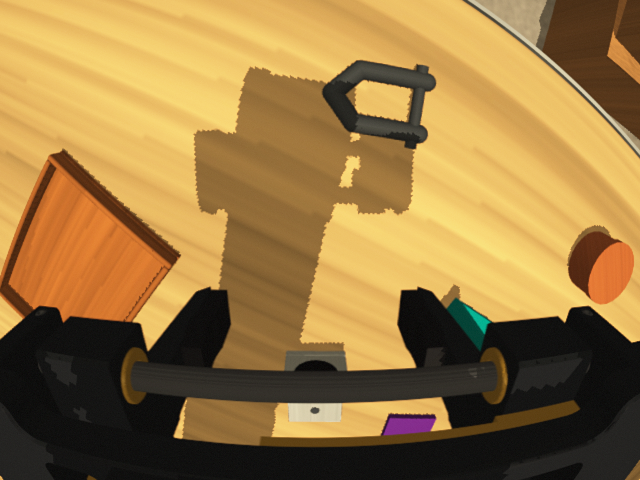

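The wrist view shows the left bracket's upright foot at (316,360). It carries one solid dark blob with a round top, partly hidden by the gripper bar. I'll check that in a crop.

Run:
```python
from h import *
w=cv2.imread("pics/w1.png");cv2.imwrite("pics/w1c.png",cv2.resize(w[335:430,265:365],None,fx=6,fy=6,interpolation=cv2.INTER_NEAREST))
```

```text
(no output)
```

View pics/w1c.png

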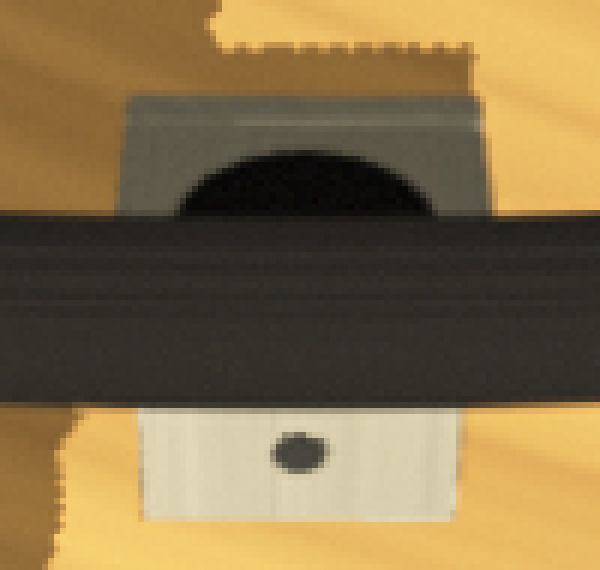

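The crop confirms the left bracket has the disc, so the right one has the bars. Both lie on their backs.

Run:
```python
from h import *
s,p,M,y=toolframe();print(np.round(s["joint_pos"],2),y)
for g in(.472+np.pi/2,.472-np.pi/2):print(go([.585,.031,.163],g))
```

```text
[-0.07  0.75 -0.21  1.36  0.17  1.05 -1.41] 0.4772640365643642
(np.float64(-1.566), array([  -1., -150.,    1.]))
(np.float64(1.576), array([  1., 150.,   1.]))
```

Request:
carry_out --deltas "50 0 0 0 0.175; 50 0 0 0 0.175; 50 0 0 0 0.175; 50 0 0 0 0.175; 50 0 0 0 0.175; 50 0 0 0 0.175; 50 0 0 0 0.175; 50 0 0 0 0.175; 50 0 0 0 0.176; 50 0 0 0 0; 50 0 50 0 0; 50 0 50 0 0; 50 0 50 0 0; 50 0 0 0 0; 50 0 0 0 0"

```text
clock: 10.92
eef_pos: [0.5859, 0.0331, 0.1643]
orientation: [-0.001, 0.853, -0.522, 0.001]
ft_force: [0.8, 0.5, 0.0]
grip_width: 0.0501
grip_force: 0.0
```

Run:
```python
from h import *
print(toolframe()[1],go([.585,.031,.035],.472-np.pi/2))
```

```text
[0.58590474 0.03312722 0.16434361] (np.float64(0.001), array([  1.,   2., 129.]))
```

Request:
carry_out --deltas "50 1 2 45 0; 50 0 0 45 0; 50 0 0 38 0; 50 0 0 0 0; 0 0 0 0 0; 0 0 0 0 0; 0 0 0 0 0; 0 0 0 0 0; 0 0 0 0 0; 0 0 0 0 0" --newtons 40

```text
clock: 12.18
eef_pos: [0.5849, 0.0314, 0.0365]
orientation: [-0.001, 0.853, -0.522, 0.001]
ft_force: [2.4, 1.5, 4.5]
grip_width: 0.0077
grip_force: 40.0
```

Request:
carry_out --deltas "0 0 0 -30 0; 0 0 0 -40 0; 0 0 0 -30 0; 0 0 0 0 0"

```text
clock: 12.68
eef_pos: [0.584, 0.0306, 0.1364]
orientation: [-0.0, 0.853, -0.522, 0.001]
ft_force: [1.0, -0.8, -7.8]
grip_width: 0.0075
grip_force: 40.0
```

Run:
```python
from h import *
s,p,M,y=toolframe();t=np.array([.547,.294])+.046*np.array([np.cos(.472),np.sin(.472)])
print(p,s["grip_width"],t,go([*t,p[2]]))
t,d=robot.snapshot("side");cv2.imwrite("pics/s2.png",t[:,:,::-1])
```

```text
[0.5839653  0.03060305 0.13644016] 0.0075222683633804155 [0.58797039 0.31491475] (0, array([-251., -133.,   -0.]))
```

View pics/s2.png

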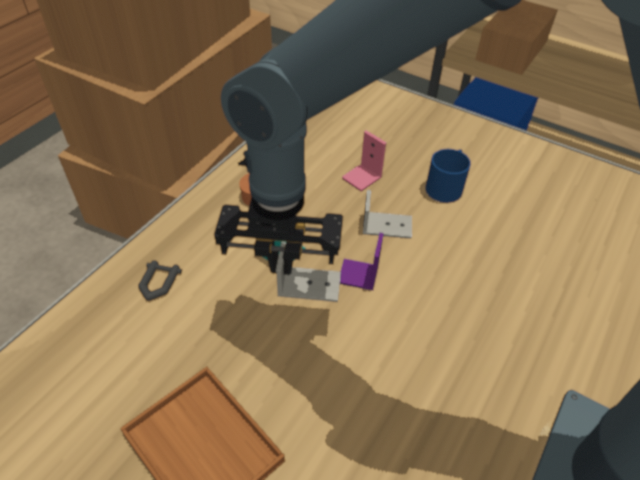

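The bracket is held level at (310,283), with the purple look-alike and the barred bracket undisturbed.

Request:
carry_out --deltas "0 -15 -8 0 0; 0 -28 -15 0 0; 0 -30 -16 0 0; 0 -30 -16 0 0; 0 -30 -16 0 0; 0 -30 -16 0 0; 0 -30 -16 0 0; 0 -28 -15 0 0; 0 -20 -10 0 0; 0 -10 -5 0 0; 0 0 0 0 0; 0 0 0 0 0"

```text
clock: 14.22
eef_pos: [0.5879, 0.3132, 0.1354]
orientation: [0.001, 0.853, -0.523, 0.0]
ft_force: [-1.0, -0.8, -5.9]
grip_width: 0.0078
grip_force: 40.0
```

Run:
```python
from h import *
print(toolframe()[1],robot.sense()["grip_width"],go([.588,.315,.045],.472-np.pi/2))
```

```text
[0.58789028 0.31319414 0.13537646] 0.007764665936414466 (np.float64(-0.001), array([-2., -1., 90.]))
```

Request:
carry_out --deltas "0 -2 -1 30 0; 0 0 0 30 0; 0 0 0 20 0; 0 0 0 8 0; 0 0 0 3 0; 0 0 0 1 0; 0 0 0 0 0; 0 0 0 0 0"

```text
clock: 15.22
eef_pos: [0.5881, 0.3173, 0.0442]
orientation: [-0.0, 0.853, -0.522, 0.0]
ft_force: [-0.5, 0.5, -6.3]
grip_width: 0.0076
grip_force: 40.0
```

Still carrying the weight, so I'll lower a bit more.

Request:
carry_out --deltas "0 0 0 1 0; 0 0 0 1 0; 0 0 0 0 0; 0 0 0 0 0"

```text
clock: 15.72
eef_pos: [0.5881, 0.3173, 0.0425]
orientation: [-0.0, 0.853, -0.522, -0.0]
ft_force: [-2.7, -0.7, 6.0]
grip_width: 0.0076
grip_force: 40.0
```

Contact: the force went from -6 to +6 N. Release and rise.

Request:
carry_out --deltas "40 0 0 0 0; 40 0 0 0 0; 40 0 0 0 0; 40 0 0 0 0; 40 0 0 0 0; 40 0 0 -30 0; 40 0 0 -50 0; 40 0 0 -50 0; 40 0 0 -50 0; 40 50 0 0 0; 40 50 0 0 0; 40 50 0 0 0; 40 0 0 0 0; 40 0 0 0 0"

```text
clock: 17.48
eef_pos: [0.6559, 0.1843, 0.2215]
orientation: [-0.0, 0.853, -0.522, -0.0]
ft_force: [1.0, 0.5, -0.0]
grip_width: 0.04
grip_force: 0.0
```

Run:
```python
from h import *
print(toolframe()[1])
t,d=robot.snapshot("side");cv2.imwrite("pics/s3.png",t[:,:,::-1])
P=cloud("side",d);h=cv2.cvtColor(t,cv2.COLOR_RGB2HSV)
m=(h[...,1]<60)&(d>0)&(P[...,2]>.009)&(P[...,2]<.12)&(abs(P[...,0]-.547)<.09)&(abs(P[...,1]-.294)<.09)
Q=P[m];r=cv2.minAreaRect((Q[:,:2]*1000).astype(np.float32));print(len(Q),r,np.percentile(Q[:,2],[1,50,99]).round(3))
```

```text
[0.65588855 0.1843389  0.22147082]
3147 ((545.3483276367188, 296.82012939453125), (100.48541259765625, 61.09832763671875), 26.959932327270508) [0.01  0.014 0.077]
```

View pics/s3.png

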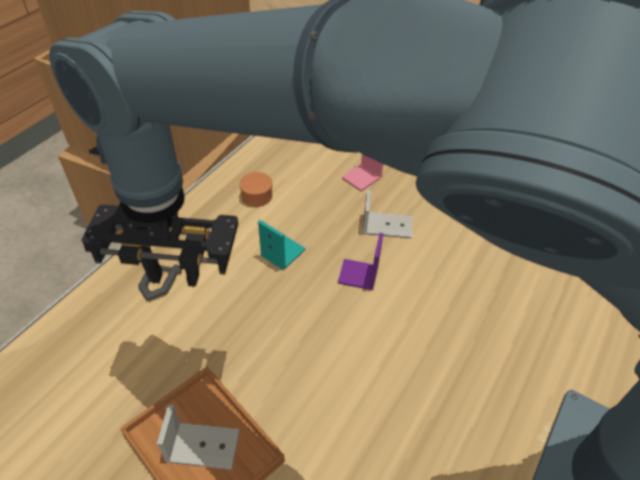

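The disc bracket lies flat on its back in the tray at (200,440), centred to within 3 mm. The barred bracket is still on its back at (385,222).

```bash
python3 -c "
from plant import robot
print(robot.finish_job())"
```

```text
the job is handed in; nothing more can be done
None
```

I tipped both brackets onto their backs, put the disc-marked one flat in the tray within 3 mm of centre, left the other lying where it fell, never touched the mug, and handed in at about 17.5 s; I read only the disc mark and took the other bracket to be the two-bar one.

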